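# Switch on the reading lamp behind the sofa

### The arm

A 6-joint arm with a two-finger parallel gripper is mounted at the origin on the work surface. World frame = base frame: x ahead of the robot, y to its left, z up, the work surface at z = 0. Lengths are in m, angles in degrees, forces in N, time in s.
With the tool pointing down it reaches from about 0.35 to 0.875 m from the base axis. Payload 4.2 kg.
Tool frame: the origin (TCP) lies between the finger pads; the fingertips stand 19 mm ahead of it and the grasp point (between the pads) is the TCP; z points along the fingers, y is the line along which they close (so a half turn about z gives the same grasp; the last joint's range is limited). The gripper opens to 87 mm and grips with 3 to 60 N. Pads are 19 mm wide; open, the fingers measure 117 mm over their backs; the gripper's body (75 mm by 190 mm) begins 51 mm behind the grasp point.
Start: joints at [89.645, 22.042, 0.453, 0, -68.411, -14.817], TCP at [0.164, 0.603, 0.242] pointing down, gripper open.
Joint ranges: [-179.83, 179.83], [-69.29, 118.12], [-61.27, 80.66], [-181.25, 117.63], [-171.15, -9.14], [-177.46, 177.46]. Speed limits (degrees/s): [159.86, 159.86, 180, 180, 180, 180].

### API

Orientations are given as a 3x3 rotation matrix whose columns are the frame's x, y, z axes.
In Python, from station import r gives the robot as it stands.
- The arm moves only by the tool drive_tool, never from a script. Its argument "steps" is one flat list of numbers, 7 for each row, row after row: the turn, a rotation vector about the tool's x, y, z in rad, then the shift along the tool's x, y, z in m, then the opening, from 0 (shut) to 1 (fully open). A call has 1 to 10 rows; each row shifts and turns the commanded pose from where the row before left it, along the tool's axes as they then stand; what a row does not reach is not made up. A row lasts 1/12 s, in which the tool goes at most 41.7 mm and 7.16 degrees, less where a joint would pass 70% of its speed; a pose out of reach is approached as far as the arm can. A call is refused whole if a number of a shift passes 0.0417 or a number of a turn 0.125, either way. A call with a gripper value outside its range is refused whole. The fingers move at their own pace and stop on an object; the grip force is fixed at half the most. Time passes only in rows, so rows that do not move let the fingers close. It gives the time, the measured TCP pose, the force, the opening and the grip force at its end, in the units of the state.
- r.sense(): the state, without advancing time (a new reading comes with each control period).
- r.capture(name): name is "scene" or "top"; returns the picture (420x560x3 uint8, blue, green, red); there is no depth.
- r.camera_params(name): a dict with "camera_matrix" (3x3 intrinsics, pixels), "k1" (the pictures are not rectified: a ray, as slopes to the right and down, at radius r is drawn at 1 + k1 r^2 times it, then the intrinsics apply), "extrinsics" (4x4, takes a point from world to camera coordinates). Camera axes: x right, y down, z forward; pixel columns grow to the right and rows downward; lengths in m; the calibration is good to about 2 mm. A picture is of the moment at which its call begins. camera_params takes no time and is no camera call.
- r.finish_job(): hands the job in; it is judged then, once.
The state is a dict: "time_s": time; "joints": joint angles; "joint_velocities": joint speeds; "effort": joint torques, N m; "tcp_pos": TCP position; "ee_rot": TCP orientation; "wrist_force": force on the tool from outside, world axes, zero at the start; "moment": the same for the moment, N m; "gripper_width": opening from 0.0 (shut) to 1.0 (fully open); "gripper_force": force on a finger pad.
Only numpy, scipy, OpenCV 4.12 (cv2) and the standard library are available. Lean on these libraries where they do the work, as an engineer would, in place of code of your own. Each camera call takes 0.05 s, during which the arm holds its last target. There are 200 camera calls.

### The job

Bring the reading lamp on by touch alone, pressing with the fingertips in this order: push the red main rocker on the switch block fully over to on (its raised half down), then the white rocker in the same way, and last press the orange button on the lamp's foot all the way in and let it spring back out. Do not press the orange button before both rockers are on and leave the blue charger rocker off. Do not lift, tip or shift the lamp, and leave everything else standing where it is.

Things in the scene. Friction and masses are not known exactly. Their poses are not given: they have to be found in the camera images.
- switch_block: Fixed grey bar 140 (x) x 270 (y) x 10 high; on it, along its y, three black modules 120 x 72, tops 50 above the table, 80 apart, in any colour order. Each has a rocker on its robot side and a socket on its far side (on the blue one a grey charger, top 80 above the table). Origin: centre of the bar's underside; x points to the modules' far side, roughly away from the robot, z up.
- red_rocker (a joint): The red rocker, main switch. Angle in rad: 0 = off (robot-side half level, far half raised), 0.36 = fully on (far half pressed down level). No spring: about 3 N near the end of the raised half turns it, and it stays where it is left, with a hard stop. It pivots about the switch block's y axis.
- red_end (a point): Point to press on the top face of the red rocker's far half, 17 from the pivot (the half is 25 long and 34 wide, with a short white line on it). Moves with the rocker: 62 above the table when off, 56 when fully on.
- white_rocker (a joint): The white rocker, lamp's socket switch. Angle in rad: 0 = off (robot-side half level, far half raised), 0.36 = fully on (far half pressed down level). No spring: about 3 N near the end of the raised half turns it, and it stays where it is left, with a hard stop. It pivots about the switch block's y axis.
- white_end (a point): Point to press on the top face of the white rocker's far half, 17 from the pivot (the half is 25 long and 34 wide, with a short black line on it). Moves with the rocker: 62 above the table when off, 56 when fully on.
- blue_rocker (a joint): The blue rocker, phone charger's switch, to be left off. Angle in rad: 0 = off (robot-side half level, far half raised), 0.36 = fully on (far half pressed down level). No spring: about 3 N near the end of the raised half turns it, and it stays where it is left, with a hard stop. It pivots about the switch block's y axis.
- blue_end (a point): Point to press on the top face of the blue rocker's far half, 17 from the pivot (the half is 25 long and 34 wide, with a short white line on it). Moves with the rocker: 62 above the table when off, 56 when fully on.
- lamp: Reading lamp, standing loose, 0.9 kg: flat aluminium foot 120 (x) x 260 (y) x 30 high, a cream globe (100 across, top 146 above the table) 70 from the centre toward +y, and the push button 85 from the centre toward -y. Origin: centre of the foot's underside; z up.
- lamp_button (a joint): Round orange push button, 34 across, in a black ring 12 high on the lamp's foot. Travel in m: 0 = out, 0.006 = fully pressed; springs back. Fully down takes about 5 N.
- lamp_button_top (a point): Centre of the orange button's top face, about 52 above the table when out. Moves with the button.
- tissue_box: Bystander: pink and purple cardboard tissue box, 115 x 115 x 125 high. Origin: centre of the underside. Loose.
- mug: Bystander: blue ceramic mug, 80 across, 95 high. Origin: centre of the underside. Loose.
- candle_jar: Bystander: amber glass candle jar with brass lid, 64 across, 80 high. Origin: centre of the underside. It stands on the far side (lamp's +x) of the lamp's foot. Loose.
- remote: Bystander: black remote control lying flat, 45 x 170 x 18 high. Origin: centre of the underside. Loose.
- earbud_case: Bystander: small white rounded earbud case, 50 x 60 x 26 high. Origin: centre of the underside. It lies beyond the switch block. Loose.
- glasses_case: Bystander: brown glasses case, 58 x 155 x 40 high. Origin: centre of the underside. It lies on the robot's side of the switch block. Loose.
- power_bank: Bystander: flat grey power bank, 68 x 140 x 16 high. Origin: centre of the underside. Loose.

How it is judged (in metres and radians):
On the way, in this order (a step that is already met when the one before it is completed fails the run):
1. the red rocker is fully on (value of joint red_rocker above 0.3 rad), for 0.1 s.
2. then the white rocker is fully on (value of joint each of red_rocker, white_rocker above 0.3 rad), for 0.1 s.
3. then the lamp's orange button is pressed all the way in (all of step 2 and value of joint lamp_button above 0.0048 m), for 0.05 s.
At the end, for the whole second after the job is handed in: Red and white rockers are on (beyond 0.30 of 0.36 rad), the blue one is off (below 0.1 rad), the orange button is back out (within 1.5 mm), the lamp stands upright and at rest within 30 mm of where it was, and every other loose thing is within 30 mm of where it was (all of step 2 and value of joint blue_rocker below 0.1 rad and value of joint lamp_button below 0.0015 m and distance of each of lamp, tissue_box, mug, candle_jar, remote, earbud_case, glasses_case, power_bank from where it was at the start of the episode below 0.03 m and angle between lamp's own z axis and vertical below 0.1 rad and linear speed of lamp below 0.02 m/s); the robot touches nothing.
It fails at once if the white rocker is switched before the red one is on (value of joint white_rocker above 0.2 rad and not (value of joint red_rocker above 0.3 rad)).
It fails at once if the orange button is pressed before both rockers are on (value of joint lamp_button above 0.003 m and not (value of joint each of red_rocker, white_rocker above 0.3 rad)).
It fails at once if the blue rocker is switched (value of joint blue_rocker above 0.1 rad).
It fails at once if the lamp is lifted, shifted or tipped (height (world z) of lamp above 0.015 m or distance of lamp from where it was at the start of the episode above 0.03 m or angle between lamp's own z axis and vertical above 0.15 rad).
It fails at once if another thing is lifted, carried or knocked away (not (distance of each of tissue_box, mug, candle_jar, remote, earbud_case, glasses_case, power_bank from where it was at the start of the episode below 0.03 m)).
It also fails if it takes over 51 s, if anything falls off the work surface, if the arm or the gripper's body presses on something with over 40 N, if the wrist force passes 120 N, or if a joint passes its speed limit or range.

## Working session

There is one attempt and no reset: what is moved stays moved. The work goes in short steps, Python scripts to look and compute and a tool call to move; the robot and the scene stay as the last step left them, time stands still between calls to the robot, and variables do not carry over. Pictures are saved under pics/ and viewed, at most 10 in all, crops included, and the job is handed in when it is done.

Besides the shell and the picture viewer there is one more tool, called after ">>>" as a command line: name --argument value ..., lists and objects as JSON in quotes. drive_tool: Moves the arm, as the interface text tells. Its arguments: {"type":"object","properties":{"steps":{"type":"array"}},"required":["steps"]}

```bash
mkdir -p pics
cat > h.py <<'E'
import numpy as np, cv2
from station import r
def ray(cam,u,v):
    p=r.camera_params(cam);K=np.array(p["camera_matrix"]);T=np.array(p["extrinsics"])
    xd=np.array([(u-K[0,2])/K[0,0],(v-K[1,2])/K[1,1]]);x=xd.copy()
    for _ in range(20): x=xd/(1+p["k1"]*(x@x))
    R=T[:3,:3];return -R.T@T[:3,3],R.T@np.array([x[0],x[1],1])
def onz(cam,u,v,z):
    c,d=ray(cam,u,v);return c+d*(z-c[2])/d[2]
E
python3 - <<'E'
from h import *
for n in("scene","top"):
    cv2.imwrite(f"pics/{n}0.png",r.capture(n)); p=r.camera_params(n);print(n,p["k1"],-np.array(p["extrinsics"])[:3,:3].T@np.array(p["extrinsics"])[:3,3])
s=r.sense();print(s["time_s"],s["tcp_pos"],np.round(s["ee_rot"],3),s["gripper_width"])
E
```

```text
scene -0.020984344887082527 [ 1.35853401 -0.3806647   0.59201324]
top -0.20118017061437943 [4.19103904e-01 3.98261377e-04 1.24678628e+00]
0.1 [0.16340683 0.60273071 0.24056099] [[ 0.965 -0.262 -0.   ]
 [-0.262 -0.965 -0.002]
 [ 0.     0.002 -1.   ]] 1.0003059417209494
```

View pics/top0.png

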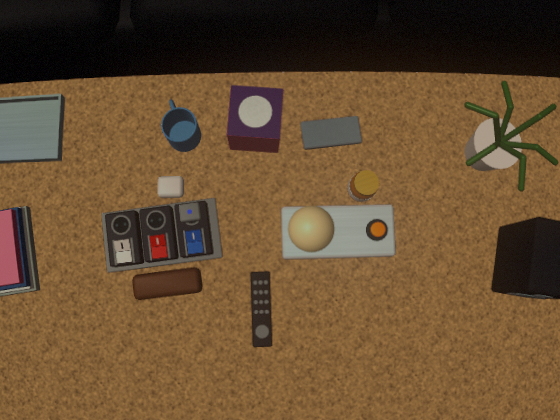

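View pics/scene0.png

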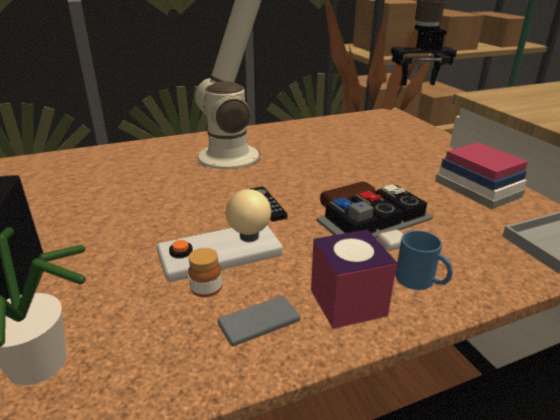

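Top view: white rocker is near (123,250), red (158,246), blue (194,240), button (377,230). I'll measure these by colour.

Run:
```python
from h import *
im=cv2.imread("pics/top0.png");hsv=cv2.cvtColor(im,cv2.COLOR_BGR2HSV)
H,S,V=[hsv[...,i].astype(int) for i in range(3)]
box=np.zeros(H.shape,bool);box[225:275,100:215]=1
bt=np.zeros(H.shape,bool);bt[210:250,360:395]=1
M={"red":box&((H<8)|(H>172))&(S>150)&(V>70),"blue":box&(H>100)&(H<130)&(S>130)&(V>50),"white":box&(S<70)&(V>110),"btn":bt&(H<20)&(S>150)&(V>120)}
for k,m in M.items():
    n,l,st,c=cv2.connectedComponentsWithStats(m.astype(np.uint8))
    i=1+st[1:,4].argmax(); z=.052 if k=="btn" else .058
    rc=cv2.minAreaRect(np.argwhere(l==i)[:,::-1].astype(np.float32))
    print(k,st[i],c[i].round(1),onz("top",*c[i],z).round(4),rc)
# bar outline
for u,v in[(105,213),(215,199),(221,258),(107,270)]: print("bar",onz("top",u,v,.01).round(3))
for u,v in[(281,206),(393,205),(395,257),(283,258)]: print("foot",onz("top",u,v,.03).round(3))
c=im[195:275,100:225];cv2.imwrite("pics/crop.png",cv2.resize(c,None,fx=6,fy=6,interpolation=cv2.INTER_CUBIC))
```

```text
red [149 234  19  25 355] [158.2 246.4] [0.5059 0.2207 0.058 ] ((158.1599884033203, 246.11997985839844), (23.7587890625, 15.556349754333496), 81.8698959350586)
blue [185 230  18  24 329] [193.9 241.7] [0.5145 0.1416 0.058 ] ((193.8799285888672, 241.349365234375), (22.996484756469727, 15.132744789123535), 82.40535736083984)
white [113 239  19  24 338] [122.5 250.9] [0.4972 0.3009 0.058 ] ((122.2662353515625, 250.8527069091797), (22.770538330078125, 15.856195449829102), 81.02737426757812)
btn [371 222  14  15 169] [377.5 228.9] [ 0.5343 -0.266   0.052 ] ((377.5, 229.0), (14.0, 13.0), 90.0)
bar [0.589 0.355 0.01 ]
bar [0.616 0.098 0.01 ]
bar [0.48  0.086 0.01 ]
bar [0.457 0.35  0.01 ]
foot [ 0.594 -0.053  0.03 ]
foot [ 0.591 -0.31   0.03 ]
foot [ 0.471 -0.309  0.03 ]
foot [ 0.476 -0.054  0.03 ]
```

View pics/crop.png

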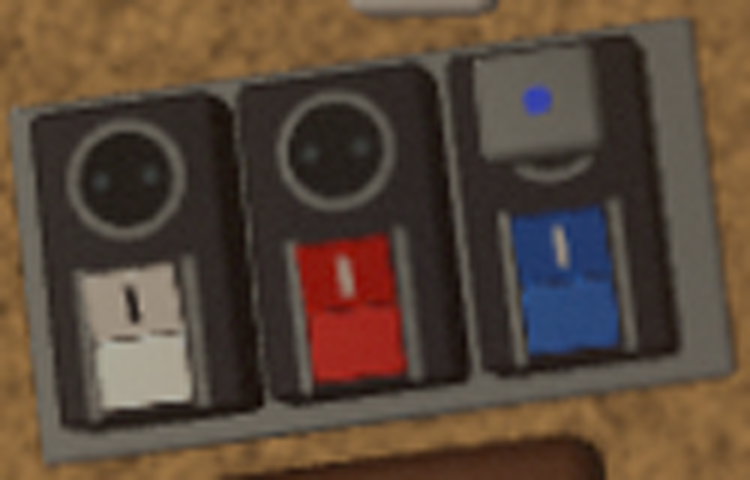

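Run:
```python
from h import *
a=np.radians(6.2);ax=np.array([np.cos(a),np.sin(a)])
for n,(u,v),(pu,pv) in[("white",(121.6,245.3),(123.3,250.5)),("red",(157.1,240.8),(158,246)),("blue",(193,235.6),(194,241))]:
    e=onz("top",u,v,.062);p=onz("top",pu,pv,.056);print(n,"line",e.round(4),"pivot",p.round(4),"pivot+17",(p[:2]+.017*ax).round(4))
# button cross-check from the scene view
im=cv2.imread("pics/scene0.png");hsv=cv2.cvtColor(im,cv2.COLOR_BGR2HSV).astype(int)
m=(hsv[...,0]<15)&(hsv[...,1]>180)&(hsv[...,2]>150);m[:235]=0;m[260:]=0;m[:,:160]=0;m[:,205:]=0
v,u=np.nonzero(m);print(len(u),u.mean(),v.mean(),onz("scene",u.mean(),v.mean(),.052))
b=(hsv[...,0]<10)&(hsv[...,1]>180)&(hsv[...,2]>100);b[:185]=0;b[205:]=0;b[:,:355]=0;b[:,385:]=0
v,u=np.nonzero(b);print(len(u),u.mean(),v.mean(),onz("scene",u.mean(),v.mean(),.06))
```

```text
white line [0.5093 0.3019 0.062 ] pivot [0.4982 0.2996 0.056 ] pivot+17 [0.5151 0.3014]
red line [0.5178 0.2224 0.062 ] pivot [0.5068 0.2215 0.056 ] pivot+17 [0.5237 0.2234]
blue line [0.5277 0.143  0.062 ] pivot [0.5163 0.1416 0.056 ] pivot+17 [0.5332 0.1435]
102 180.2156862745098 244.6078431372549 [ 0.54243895 -0.26642984  0.052     ]
115 369.2869565217391 195.22608695652173 [0.5142211  0.21764862 0.06      ]
```

>>> drive_tool --steps '[0,0,-0.124,0,0,0,0,0,0,-0.124,0,0,0,0,0,0,-0.124,0,0,0,0,0,0,0,0.01,0.03,0,0,0,0,0,0.01,0.03,0,0,0,0,0,0.03,0.03,0,0,0,0,0,0.03,0.03,0,0,0,0,0,0.03,0.03,0,0,0,0,0,0.03,0.03,0,0,0,0,0,0.03,0.03,0,0]'

```text
time_s: 0.93
tcp_pos: [0.353, 0.4133, 0.2414]
ee_rot: [[0.994, 0.108, -0.0], [0.108, -0.994, -0.0], [-0.0, 0.0, -1.0]]
wrist_force: [0.7, 1.0, 0.2]
gripper_width: 0.33
gripper_force: 0.0
```

>>> drive_tool --steps '[0,0,0,0.018,0.025,0.01,0,0,0,0,0.018,0.025,0.01,0,0,0,0,0.018,0.025,0.01,0,0,0,0,0.018,0.025,0.01,0,0,0,0,0.018,0.025,0.015,0,0,0,0,0.018,0.025,0.015,0,0,0,0,0.018,0.025,0.015,0,0,0,0,0.015,0.02,0.015,0,0,0,0,0,0,0.01,0,0,0,0,0,0,0,0]'

```text
time_s: 1.77
tcp_pos: [0.5121, 0.2341, 0.1285]
ee_rot: [[0.995, 0.104, -0.005], [0.104, -0.995, -0.003], [-0.006, 0.003, -1.0]]
wrist_force: [-0.8, -0.2, 0.0]
gripper_width: 0.004
gripper_force: 0.0
```

>>> drive_tool --steps '[0,0,0,0,0,0,0,0,0,0,0,0,0,0,0,0,0,0,0,0,0]'

```text
time_s: 2.02
tcp_pos: [0.5131, 0.2374, 0.1326]
ee_rot: [[0.994, 0.109, 0.002], [0.109, -0.994, 0.001], [0.002, -0.001, -1.0]]
wrist_force: [0.0, 0.5, 0.4]
gripper_width: 0.005
gripper_force: 0.0
```

>>> drive_tool --steps '[0,0,0,0.008,0.0155,0,0,0,0,0,0,0,0.015,0,0,0,0,0,0,0.015,0,0,0,0,0,0,0.01,0,0,0,0,0,0,0,0,0,0,0,0,0,0,0]'

```text
time_s: 2.52
tcp_pos: [0.5226, 0.2222, 0.0918]
ee_rot: [[0.994, 0.108, 0.0], [0.108, -0.994, -0.0], [0.0, 0.0, -1.0]]
wrist_force: [0.2, -0.2, 1.2]
gripper_width: 0.008
gripper_force: 0.0
```

>>> drive_tool --steps '[0,0,0,0,0,0.003,0,0,0,0,0,0,0.003,0,0,0,0,0,0,0.003,0,0,0,0,0,0,0.003,0,0,0,0,0,0,0.003,0,0,0,0,0,0,0.002,0,0,0,0,0,0,0,0,0,0,0,0,0,0,0]'

```text
time_s: 3.18
tcp_pos: [0.5241, 0.2223, 0.0754]
ee_rot: [[0.994, 0.108, 0.003], [0.108, -0.994, 0.002], [0.003, -0.001, -1.0]]
wrist_force: [3.4, -0.7, 4.8]
gripper_width: 0.005
gripper_force: 2.4
```

>>> drive_tool --steps '[0,0,0,0,0,0.001,0,0,0,0,0,0,0.001,0,0,0,0,0,0,0,0,0,0,0,0,0,0,0]'

```text
time_s: 3.52
tcp_pos: [0.5242, 0.2224, 0.0753]
ee_rot: [[0.994, 0.108, 0.004], [0.108, -0.994, 0.001], [0.004, -0.001, -1.0]]
wrist_force: [-0.1, -0.9, 15.2]
gripper_width: 0.007
gripper_force: 7.5
```

Hard stop at the expected 56 mm height. On to white, 80 mm along the block.

>>> drive_tool --steps '[0,0,0,0,0,-0.015,0,0,0,0,0,0,-0.015,0,0,0,0,0,-0.02,0,0,0,0,0,0,-0.02,0,0,0,0,0,0,-0.02,0,0,0,0,0,0,-0.02,0,0,0,0,0,0,0,0,0,0,0,0,0,0,0,0]'

```text
time_s: 4.18
tcp_pos: [0.5128, 0.3011, 0.1012]
ee_rot: [[0.994, 0.108, -0.003], [0.108, -0.994, -0.002], [-0.003, 0.002, -1.0]]
wrist_force: [-0.4, -1.1, -0.8]
gripper_width: 0.006
gripper_force: 0.0
```

Run:
```python
from h import *
im=r.capture("scene");cv2.imwrite("pics/s1.png",cv2.resize(im[110:270,290:470],None,fx=4,fy=3.7*1.0,interpolation=cv2.INTER_CUBIC));print(r.sense()["tcp_pos"])
```

```text
[0.51296229 0.30044837 0.10135506]
```

View pics/s1.png

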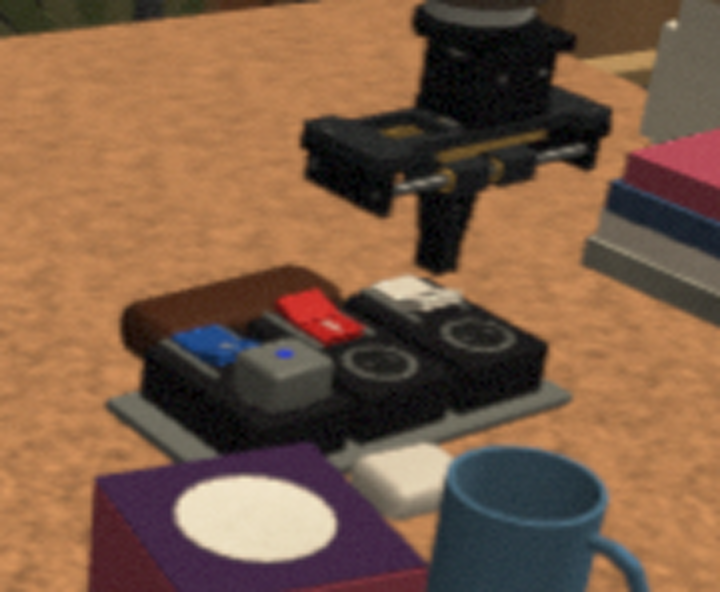

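The red rocker at (320,315) in this crop now has its near half raised, so it is on. The fingers are above white. I'll press white.

>>> drive_tool --steps '[0,0,0,0,0,0.006,0,0,0,0,0,0,0.004,0,0,0,0,0,0,0.003,0,0,0,0,0,0,0.003,0,0,0,0,0,0,0.003,0,0,0,0,0,0,0.003,0,0,0,0,0,0,0.003,0,0,0,0,0,0,0.003,0,0,0,0,0,0,0,0,0,0,0,0,0,0,0]'

```text
time_s: 5.07
tcp_pos: [0.5151, 0.3014, 0.0754]
ee_rot: [[0.994, 0.108, 0.002], [0.107, -0.994, 0.001], [0.002, -0.001, -1.0]]
wrist_force: [1.8, -2.6, 5.0]
gripper_width: 0.005
gripper_force: 2.7
```

>>> drive_tool --steps '[0,0,0,0,0,0.001,0,0,0,0,0,0,0.001,0,0,0,0,0,0,0,0,0,0,0,0,0,0,0]'

```text
time_s: 5.4
tcp_pos: [0.5151, 0.3014, 0.0753]
ee_rot: [[0.994, 0.108, 0.003], [0.108, -0.994, 0.001], [0.003, -0.0, -1.0]]
wrist_force: [-1.8, -3.4, 14.4]
gripper_width: 0.003
gripper_force: 7.2
```

White is at its stop as well. I'll go up, across above the globe, then turn.

>>> drive_tool --steps '[0,0,0,0,0,-0.015,0,0,0,0,0,0,-0.03,0,0,0,0,0,0,-0.04,0,0,0,0,0,0,-0.04,0,0,0,0,0,0,-0.04,0,0,0,0,-0.002,0.03,0,0,0,0,0,-0.003,0.04,0,0,0,0,0,-0.003,0.04,0,0,0,0,0,-0.003,0.04,0,0,0,0,0,-0.003,0.04,0,0]'

```text
time_s: 6.23
tcp_pos: [0.5197, 0.1095, 0.2369]
ee_rot: [[0.994, 0.108, -0.001], [0.108, -0.994, 0.001], [-0.001, -0.001, -1.0]]
wrist_force: [0.7, -0.1, -0.5]
gripper_width: 0.004
gripper_force: 0.0
```

>>> drive_tool --steps '[0,0,0,-0.003,0.04,0,0,0,0,0,-0.003,0.04,0,0,0,0,0,-0.003,0.04,0,0,0,0,0,-0.003,0.04,0,0,0,0,0,-0.003,0.04,0,0,0,0,0,-0.003,0.04,0,0,0,0,0,-0.003,0.04,0,0,0,0,0,-0.003,0.04,0,0,0,0,0,-0.003,0.04,0,0,0,0,0,0,0,0,0]'

```text
time_s: 7.07
tcp_pos: [0.5317, -0.2552, 0.2361]
ee_rot: [[0.995, 0.1, -0.001], [0.1, -0.995, -0.0], [-0.001, -0.0, -1.0]]
wrist_force: [0.9, 1.5, 0.9]
gripper_width: 0.009
gripper_force: 0.0
```

>>> drive_tool --steps '[0,0,0.12,0,0,0,0,0,0,0.12,0,0,0,0,0,0,0.12,0,0,0,0,0,0,0.12,0,0,0,0,0,0,0.12,0,0,0,0,0,0,0.12,0,0,0,0,0,0,0.12,0,0,0,0,0,0,0.12,0,0,0,0,0,0,0.12,0,0,0,0,0,0,0.12,0,0,0,0]'

```text
time_s: 7.9
tcp_pos: [0.5321, -0.2492, 0.2366]
ee_rot: [[0.455, -0.891, -0.001], [-0.891, -0.455, 0.001], [-0.002, 0.0, -1.0]]
wrist_force: [-0.2, -0.3, 0.2]
gripper_width: 0.008
gripper_force: 0.0
```

>>> drive_tool --steps '[0,0,0.12,0,0,0,0,0,0,0.12,0,0,0,0,0,0,0.12,0,0,0,0,0,0,0.12,0,0,0,0,0,0,0,0,0,0,0,0,0,0,0,0,0,0,0,0,0,0,0,0,0]'

```text
time_s: 8.48
tcp_pos: [0.5322, -0.2497, 0.2371]
ee_rot: [[0.001, -1.0, -0.0], [-1.0, -0.001, 0.001], [-0.001, 0.0, -1.0]]
wrist_force: [0.5, 0.5, -0.5]
gripper_width: 0.003
gripper_force: 0.0
```

Run:
```python
from h import *
im=r.capture("top");cv2.imwrite("pics/t2.png",im[190:280,95:230].repeat(5,0).repeat(5,1));print(r.sense()["joints"])
```

```text
[-9.37401991e+00  1.86264330e+01 -5.30953167e+00 -2.01766710e-02
 -6.60850663e+01  9.39485259e+00]
```

View pics/t2.png

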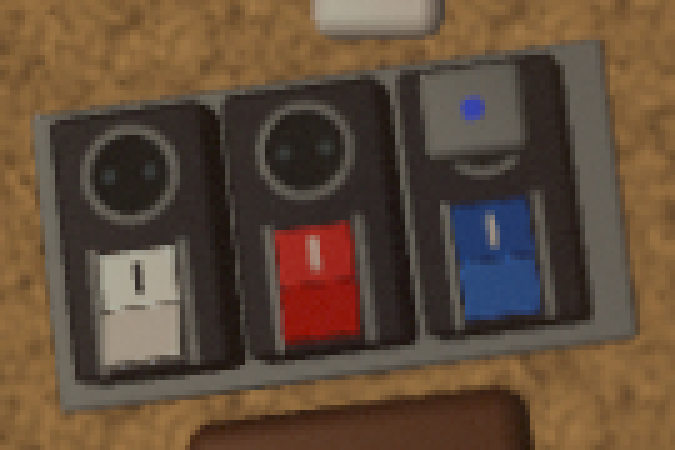

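The crop shows white (138,300) and red (315,280) with shading flipped to on, and blue (495,260) unchanged. Next, move over the button and go down.

>>> drive_tool --steps '[0,0,0,0.016,-0.004,0,0,0,0,0,0,0,0.03,0,0,0,0,0,0,0.03,0,0,0,0,0,0,0.03,0,0,0,0,0,0,0.03,0,0,0,0,0,0,0.02,0,0,0,0,0,0,0.015,0,0,0,0,0,0,0,0,0,0,0,0,0,0,0,0,0,0,0,0,0,0]'

```text
time_s: 9.37
tcp_pos: [0.5372, -0.2663, 0.0837]
ee_rot: [[-0.001, -1.0, 0.002], [-1.0, 0.001, -0.001], [0.001, -0.002, -1.0]]
wrist_force: [-0.5, -0.1, 0.2]
gripper_width: 0.002
gripper_force: 0.0
```

>>> drive_tool --steps '[0,0,0,0,0,0.003,0,0,0,0,0,0,0.003,0,0,0,0,0,0,0.003,0,0,0,0,0,0,0.002,0,0,0,0,0,0,0,0,0,0,0,0,0,0,0]'

```text
time_s: 9.87
tcp_pos: [0.5363, -0.2661, 0.0716]
ee_rot: [[-0.002, -1.0, 0.0], [-1.0, 0.002, -0.0], [0.0, -0.0, -1.0]]
wrist_force: [-0.6, 0.5, -0.2]
gripper_width: 0.005
gripper_force: 0.0
```

>>> drive_tool --steps '[0,0,0,0,0,0.002,0,0,0,0,0,0,0.002,0,0,0,0,0,0,0.0015,0,0,0,0,0,0,0.0015,0,0,0,0,0,0,0,0,0,0,0,0,0,0,0]'

```text
time_s: 10.37
tcp_pos: [0.5364, -0.2661, 0.0654]
ee_rot: [[-0.002, -1.0, 0.001], [-1.0, 0.002, -0.0], [0.0, -0.001, -1.0]]
wrist_force: [-1.4, 1.2, 6.4]
gripper_width: 0.005
gripper_force: 3.3
```

>>> drive_tool --steps '[0,0,0,0,0,0.001,0,0,0,0,0,0,0.001,0,0,0,0,0,0,0,0,0,0,0,0,0,0,0]'

```text
time_s: 10.7
tcp_pos: [0.5365, -0.2662, 0.0652]
ee_rot: [[-0.001, -1.0, 0.001], [-1.0, 0.001, -0.001], [0.001, -0.001, -1.0]]
wrist_force: [-5.0, 3.9, 15.5]
gripper_width: 0.008
gripper_force: 7.8
```

>>> drive_tool --steps '[0,0,0,0,0,-0.005,0,0,0,0,0,0,-0.01,0,0,0,0,0,0,-0.02,0,0,0,0,0,0,-0.03,0,0,0,0,0,0,-0.03,0,0,0,0,0,0,-0.03,0,0,0,0,0,0,-0.03,0,0,0,0,0,0,0,0,0,0,0,0,0,0,0]'

```text
time_s: 11.45
tcp_pos: [0.5371, -0.2662, 0.2196]
ee_rot: [[-0.002, -1.0, 0.005], [-1.0, 0.002, -0.001], [0.001, -0.005, -1.0]]
wrist_force: [-0.5, 0.3, -0.5]
gripper_width: 0.005
gripper_force: 0.0
```

Run:
```python
from h import *
cv2.imwrite("pics/s3.png",r.capture("scene"))
```

```text
(no output)
```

View pics/s3.png

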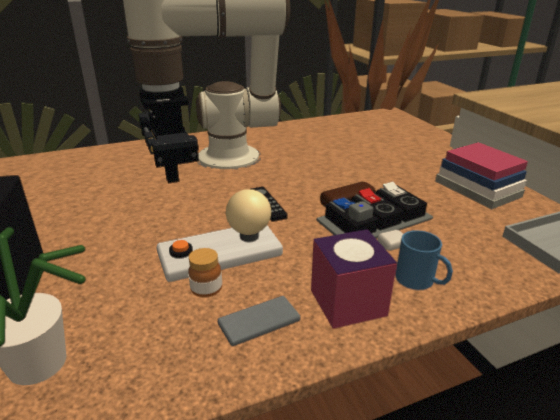

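The button reached its stop and is back out at (180,247). The lamp and everything else stand where they were, and the arm is clear.

```bash
python3 -c "
from station import r
print(r.finish_job())"
```

```text
the job is handed in; nothing more can be done
None
```

I pressed the red rocker, then the white, each to its hard stop, then pushed the orange button fully in and released it; in the last pictures blue is off and nothing has moved. The job is handed in (no verdict returned).

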